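# Refit the thickness knob of the food slicer and close its gauge

### The arm

A 7-joint arm with a two-finger parallel gripper is mounted at the origin on a cart in front of the work surface, level with it; the furniture and walls round the work are solid. World frame = base frame: x ahead of the robot, y to its left, z up, the work surface at z = 0. Lengths are in m, angles in degrees, forces in N, time in s.
With the tool pointing down it reaches from about 0.425 to 0.875 m from the base axis. Payload 4.7 kg.
Tool frame: the origin (TCP) lies midway between the tips of the shut fingers; the grasp point (between the pads) lies 19 mm behind it; z points along the fingers, y is the direction in which the jaws open and shut (so a half turn about z gives the same grasp; the last joint's range is limited). The gripper opens to 87 mm and grips with 3 to 60 N. Pads are 19 mm wide; open, the fingers measure 117 mm over their backs; the gripper's body (75 mm by 190 mm) begins 51 mm behind the grasp point.
Start: joints at [-63.822, 18.392, -4.016, 83.108, 1.295, 78.541, -3.26], TCP at [0.279, 0.587, 0.223] pointing down, gripper open.
Joint ranges: [-163.93, 163.93], [-17.29, 119.83], [-79.2, 71.16], [3.27, 140.29], [-89.18, 269.18], [5.43, 117.66], [-154.24, 154.24]. Speed limits (degrees/s): [147.25, 147.25, 180, 180, 180, 180, 180].

### API

Orientations are given as [roll, pitch, yaw] about the fixed x, y, z axes, in that order (R = Rz(yaw) Ry(pitch) Rx(roll)).
In Python, from rig import r gives the robot as it stands.
- The arm moves only by the tool carry_out, never from a script. Its argument "increments" is a list of rows, each a list of 7 numbers: the shift along the tool's x, y, z in m, then the turn, a rotation vector about the tool's x, y, z in degrees, then the opening, from 0 (shut) to 1 (fully open). In form: [[tx, ty, tz, rx, ry, rz, jaw], ...]. A call has 1 to 12 rows; each row shifts and turns the commanded pose from where the row before left it, along the tool's axes as they then stand; what a row does not reach is not made up. A row lasts 1/8 s, in which the tool goes at most 62.5 mm and 10.7 degrees, less where a joint would pass 70% of its speed; a pose out of reach is approached as far as the arm can. A call is refused whole if a number of a shift passes 0.0625 or a number of a turn 10.7, either way. A call with a gripper value outside its range is refused whole. The fingers move at their own pace and stop on an object; "newtons" is the grip in N (left out, the last holds). Time passes only in rows, so rows that do not move let the fingers close. It gives the time, the measured TCP pose, the force and the opening at its end, in the units of the state.
- r.state(): the state, without advancing time (a new reading comes with each control period).
- r.read_camera(name): name is "scene" or "top"; returns a dict with "color" (384x512x3 uint8, red, green, blue), "range_z" (384x512 float32, m along the optical axis (not along the pixel's ray), 0 where there is no reading), "camera_matrix" (3x3 intrinsics, pixels), "k1" (the pictures are not rectified: a ray, as slopes to the right and down, at radius r is drawn at 1 + k1 r^2 times it, then the intrinsics apply), "xyz" and "rotation" of the camera in the world. Camera axes: x right, y down, z forward; pixel columns grow to the right and rows downward; lengths in m; the calibration is good to about 2 mm. A picture is of the moment at which its call begins.
- r.job_done(): hands the job in, once; it reports no verdict.
The state is a dict: "clock": time; "qpos": joint angles; "joint_velocities": joint speeds; "tau": joint torques, N m; "tool_pos": TCP position; "orientation": TCP orientation; "contact_force": force on the tool from outside, world axes, zero at the start; "torque": the same for the moment, N m; "gripper_width": finger opening in m.
Only numpy, scipy, OpenCV 4.12 (cv2) and the standard library are available. Lean on these libraries where they do the work, as an engineer would, in place of code of your own. Each camera call takes 0.05 s, during which the arm holds its last target.

### The job

The food slicer has been wiped down and its thickness knob still lies on the worktop. Push the knob fully home on the square shaft of the slicer's sloping panel, the one way round in which its pointer agrees with the scale (pointer on the zero mark when the gauge plate is shut), then turn the knob clockwise until the gauge plate has closed flush with the blade, and let go. Leave everything else where it stands.

Things in the scene. Friction and masses are not known exactly. Their poses are not given: they have to be found in the camera images.
- knob: Loose thickness knob, pale grey plastic, about 110 g, lying on its underside. Round skirt 76 mm across, 24 mm high (60 mm across at its top); on it a bar grip 18 mm wide, 74 mm long, 28 mm high (24 to 52 mm above the underside). One bar end runs to a point with a dark line. Origin: centre of the underside; x along the bar to the pointed end, z out of the bar. Pinch the bar across its width (y).
- knob_bore (a point): Mouth of the knob's blind square bore, at the centre of its underside (same frame as the knob): 17.5 mm across flats, 21.5 mm deep, 2 mm chamfer at the mouth, sides along the knob's x and y.
- knob_point (a point): Tip of the knob's pointed bar end: 40 mm from the axis along the knob's x, 38 mm above its underside.
- slicer: White food slicer, fixed, 340 mm deep, 320 mm wide. Origin: on the worktop below the shaft's foot; x away from the operator, y left. Motor housing with a panel sloping 35 degrees (rising away), 78 mm either side of the shaft. Left of it the upright gauge plate (to 158 mm high, y 100 to 118 mm), behind that the round blade (to 236 mm high, x over 40 mm), then the low food carriage.
- scale: Thickness scale: flat 107 mm disc with marks on the sloping panel, fixed to the slicer. Origin: where the shaft's axis meets the panel, 98 mm above the worktop; the seated knob's underside lies in this plane. z: out along the shaft, 35 degrees from vertical, leaning to the operator. x: up the slope to the zero mark (widest, longest); other marks follow anticlockwise every 0.2 rad.
- gauge_shaft (a joint): Turn of the square shaft, rad, anticlockwise as one faces the panel. 0: at its stop, sides along the scale's x and y, gauge plate closed flush with the blade; each rad draws the plate back 10 mm. Starts between 0.55 and 0.95. At value q the pointer belongs q anticlockwise of the zero mark. Friction 0.12 N m; stays where left. The fitted knob has about 0.09 rad of play each way.
- shaft_tip (a point): Centre of the free end of the shaft: steel, 16 mm square, 20 mm long out of the panel, its last 5 mm tapering to 11 mm square.
- mug: Bystander: tall cream mug, 101 mm high, on a round pot stand to the right. Origin: centre of its underside.
- cup: Bystander: wide patterned cup, 60 mm high, to the right at the back. Origin: centre of its underside.
- tin_flat: Bystander: flat round tin, 87 mm across, 40 mm high, to the right of the slicer. Origin: centre of its underside.
- timer: Bystander: round red egg timer, 66 mm across, 55 mm high, just right of the slicer. Origin: centre of its underside.
- small_cup: Bystander: small green and white cup, 50 mm high, left of the slicer. Origin: centre of its underside.
There are look-alikes about, which are no part of the job. What is shaped like the knob but blue is not meant.

How it is judged:
By the outcome, as a careful person would: the job done as asked, in the order asked, and still so for the second after the job is handed in, with the robot touching nothing.
It also fails if it takes over 45 s, if anything falls off the work surface, if the arm or the gripper's body presses on something with over 40 N, if the wrist force passes 120 N, or if a joint passes its speed limit or range.

## Working session

There is one attempt and no reset: what is moved stays moved. The work goes in short steps, Python scripts to look and compute and a tool call to move; the robot and the scene stay as the last step left them, time stands still between calls to the robot, and variables do not carry over. Pictures are saved under pics/ and viewed, and the job is handed in when it is done.

Besides the shell and the picture viewer there is one more tool, called after "Call:" as name([rows], argument=value, ...), one row to a line, values as JSON. carry_out: Moves the arm, as the interface text tells. Its arguments: {"type":"object","properties":{"increments":{"type":"array"},"newtons":{"type":"number"}},"required":["increments"]}

```bash
ls; mkdir -p pics
cat > h.py <<'E'
import numpy as np, cv2
from scipy.spatial.transform import Rotation as Ro
from rig import r
def get(n):
    c=r.read_camera(n); np.savez(''+n+'.npz',**{k:np.array(v) for k,v in c.items()}); return c
def load(n): return dict(np.load(''+n+'.npz'))
def rot(c):
    R=np.array(c['rotation'],float)
    return R if R.shape==(3,3) else Ro.from_euler('xyz',R,degrees=True).as_matrix()
def slopes(c,uv):
    K=np.array(c['camera_matrix']);k=float(c['k1'])
    return cv2.undistortPoints(np.array(uv,float).reshape(-1,1,2),K,np.array([k,0,0,0,0.])).reshape(-1,2)
def ray(c,uv):
    s=slopes(c,uv); d=np.c_[s,np.ones(len(s))]@rot(c).T
    return np.array(c['xyz'],float),d
def onz(c,uv,z):
    o,d=ray(c,uv); return o+d*((z-o[2])/d[:,2])[:,None]
def cloud(c):
    H,W=c['range_z'].shape; u,v=np.meshgrid(np.arange(W),np.arange(H))
    o,d=ray(c,np.stack([u,v],-1).reshape(-1,2)); return (o+d*c['range_z'].reshape(-1,1)).reshape(H,W,3)
def proj(c,P):
    R=rot(c);K=np.array(c['camera_matrix']);p=(np.atleast_2d(P)-c['xyz'])@R; s=p[:,:2]/p[:,2:]
    s=s*(1+float(c['k1'])*(s**2).sum(1))[:,None]; return s*[K[0,0],K[1,1]]+[K[0,2],K[1,2]]
E
python3 - <<'E'
from h import *
print(r.state())
for n in('scene','top'):
    c=get(n); print(n,c['xyz'],c['rotation'],c['camera_matrix'],c['k1'])
    cv2.imwrite(f'pics/{n}0.png',cv2.resize(c['color'][...,::-1],(800,600),interpolation=cv2.INTER_CUBIC))
E
```

```text
pics
{'clock': 0.0, 'qpos': array([-63.82220533,  18.43839543,  -4.01442978,  83.17404276,
         1.29491495,  78.53932433,  -3.26138848]), 'joint_velocities': array([ 0.03623979, -0.09812901,  0.00352808,  0.02135577,  0.04824561,
        0.08689302,  0.04441058]), 'tau': array([ 2.09158702e-04, -4.91277015e+01, -4.04099207e-01, -3.12529492e+01,
       -6.40160521e-02,  4.36687970e-02,  1.75175569e-04]), 'tool_pos': array([0.2783252 , 0.58680197, 0.2214764 ]), 'orientation': array([-1.79893468e+02,  5.91233697e-03,  1.54629490e+02]), 'contact_force': array([-0.9470916 ,  1.54811686,  0.59094191]), 'torque': array([ 0.04575364,  0.01458011, -0.01499892]), 'gripper_width': 0.08682297938457686}
scene [-0.80880165  0.77199805  1.14127162] [-125.20037422   -0.56167427 -118.00230352] [[445.93585347   0.         251.98361342]
 [  0.         445.93585347 194.0451411 ]
 [  0.           0.           1.        ]] -0.05106065297628968
top [0.44656256 0.05694412 1.35760532] [-176.94249497   -0.23586001  -89.0659587 ] [[368.46599366   0.         257.78046206]
 [  0.         368.46599366 185.31723615]
 [  0.           0.           1.        ]] -0.028262129264688934
```

View pics/scene0.png

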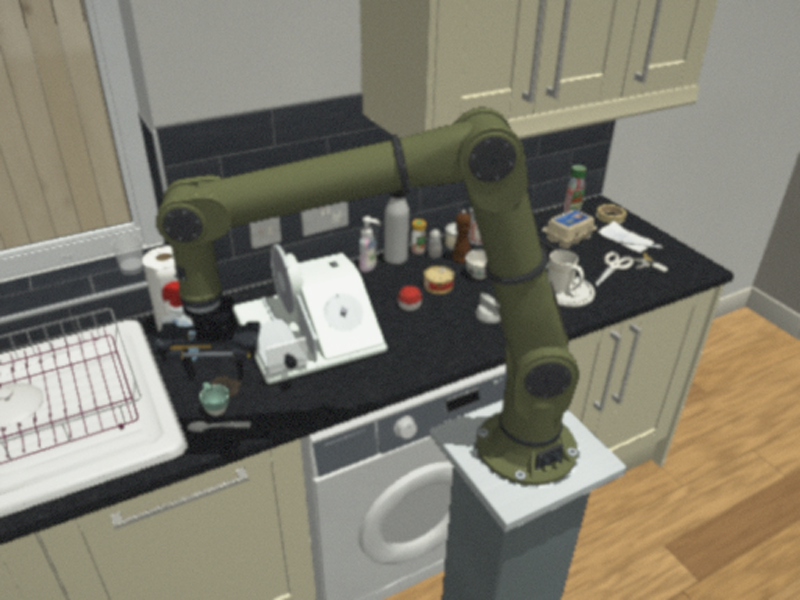

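View pics/top0.png

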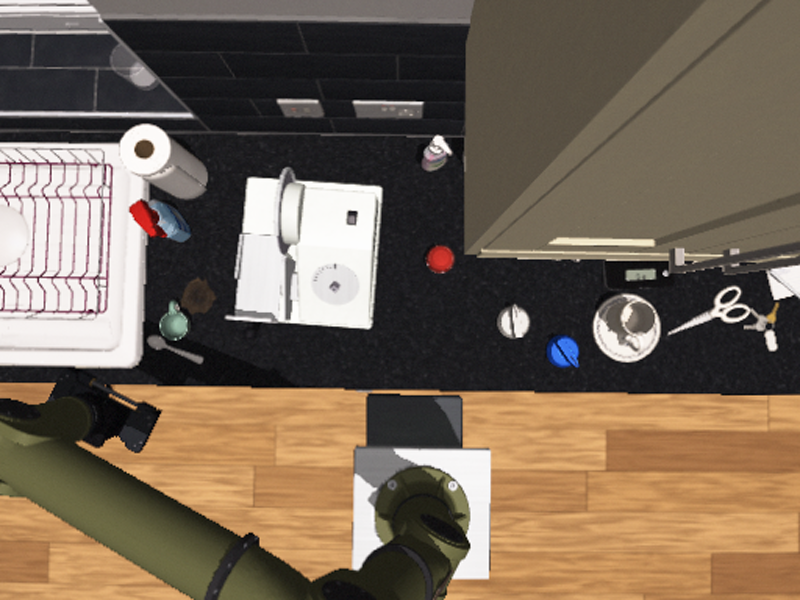

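The top view shows two knob-shaped things: a pale grey one at (513,321) and a blue one at (564,352), in 800x600 pixels. The grey one fits the description. The slicer scale is at (335,285). I'll enlarge both to confirm.

Run:
```python
from h import *
c=load('top'); im=c['color'][...,::-1]
a=cv2.resize(im[185:240,300:380],None,fx=7,fy=7,interpolation=cv2.INTER_CUBIC)
b=cv2.resize(im[150:215,180:250],None,fx=8,fy=8,interpolation=cv2.INTER_CUBIC)
cv2.imwrite('pics/knob.png',a);cv2.imwrite('pics/scale.png',b)
P=cloud(c)
for u,v in [(329,206),(322,206),(336,206),(214,182),(225,190),(222,175),(215,150),(300,206)]: print(u,v,P[v,u].round(4))
```

```text
329 206 [ 0.4471 -0.2016  0.0484]
322 206 [ 0.4468 -0.1806  0.0266]
336 206 [ 0.4476 -0.2315  0.0256]
214 182 [0.522  0.2015 0.1109]
225 190 [0.4967 0.1662 0.0802]
222 175 [0.5461 0.1747 0.1131]
215 150 [0.6252 0.1958 0.1522]
300 206 [ 0.4455 -0.1044 -0.0022]
```

View pics/knob.png

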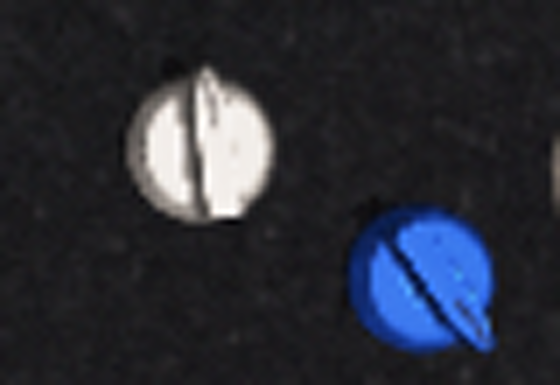

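View pics/scale.png

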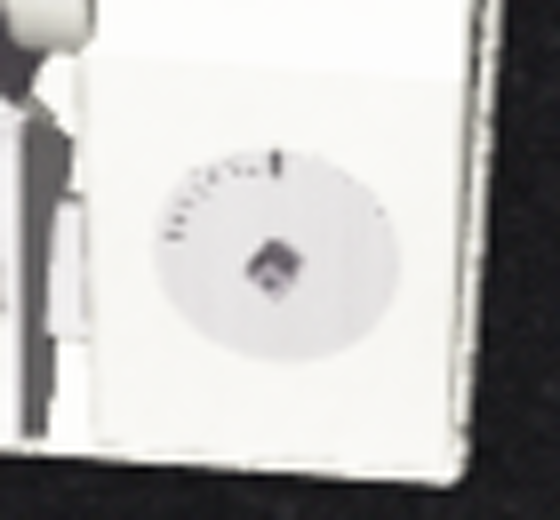

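Confirmed: the grey knob's pointed end, with its dark line, faces up in the picture (away from the robot). The zero mark is at crop (276,163) and the shaft tip at about (273,266), standing roughly diamond-wise. Next I'll measure both.

```bash
cat > meas.py <<'E'
from h import *
c=load('top'); P=cloud(c); im=c['color'].astype(int)
# knob
reg=np.zeros(P.shape[:2],bool); reg[190:225,312:345]=1
m=reg&(P[...,2]>0.043)&(P[...,2]<0.06)
q=P[m]; print('bar top n',len(q),q.mean(0).round(4), 'zmed',np.median(q[:,2]))
g=im.min(2); 
rect=cv2.minAreaRect((q[:,:2]*1000).astype(np.float32)); print(rect)
w,V=np.linalg.eigh(np.cov(q[:,:2].T)); print('bar dir',np.degrees(np.arctan2(V[1,1],V[0,1])))
s=reg&(P[...,2]>0.012)
# skirt bottom/whole outline: bright mask
mk=(reg&(g>60)).astype(np.uint8)
sk=reg&(P[...,2]>0.02)&(P[...,2]<0.03); print('skirt top',P[sk].mean(0).round(4),sk.sum())
(x,y),rad=cv2.minEnclosingCircle((P[sk][:,:2]*1000).astype(np.float32)); print('skirt top circ',x,y,rad)
# panel
reg2=np.zeros_like(reg); reg2[160:205,194:234]=1
pts=P[reg2]; 
n0=np.array([-np.sin(.61),0,np.cos(.61)]); c0=np.array([.52,.19,.098])
sel=np.abs((pts-c0)@n0)<.02
for i in range(8):
    A=pts[sel]; ce=A.mean(0); n=np.linalg.svd(A-ce,full_matrices=False)[2][2]; n*=np.sign(n[2]); sel=np.abs((pts-ce)@n)<.004
print('plane',n.round(4),ce.round(4),'tilt',np.degrees(np.arccos(n[2])),'yaw',np.degrees(np.arctan2(-n[1],-n[0])),sel.sum())
def onpl(uv,h=0):
    o,d=ray(c,uv); return o+d*(((ce+n*h-o)@n)/(d@n))[:,None]
np.savez('plane.npz',n=n,ce=ce)
hh=(P-ce)@n
# disc: gray slightly darker
print('sh', [(v,u,(1000*hh[v,u]).round(1)) for v in range(178,190) for u in range(209,220) if hh[v,u]>.008][:60])
b=im[150:215,180:250]
print(b[20,::4,0],b[33,::3,0])
E
python3 meas.py
```

```text
bar top n 103 [ 0.4478 -0.2055  0.0501] zmed 0.05028548986288728
((450.5025329589844, -205.40150451660156), (72.87339782714844, 18.24017333984375), 8.960733413696289)
bar dir -171.46912323175616
skirt top [ 0.4473 -0.2022  0.0236] 128
skirt top circ 450.7464599609375 -202.88519287109375 36.33047866821289
plane [-0.5712  0.0331  0.8201] [0.5218 0.2046 0.0959] tilt 34.90420070388398 yaw -3.318805486634069 1653
sh [(181, 213, np.float64(13.8)), (182, 212, np.float64(15.5)), (182, 213, np.float64(15.5)), (182, 214, np.float64(12.1)), (182, 215, np.float64(13.2)), (183, 211, np.float64(17.2)), (183, 212, np.float64(19.8)), (183, 213, np.float64(18.2)), (183, 214, np.float64(17.0)), (183, 215, np.float64(17.9)), (183, 216, np.float64(14.0)), (184, 211, np.float64(17.2)), (184, 212, np.float64(18.8)), (184, 213, np.float64(20.3)), (184, 214, np.float64(16.8)), (184, 215, np.float64(18.2)), (184, 216, np.float64(16.8)), (185, 211, np.float64(22.8)), (185, 212, np.float64(17.2)), (185, 213, np.float64(18.0)), (185, 214, np.float64(17.2)), (185, 215, np.float64(19.2)), (186, 213, np.float64(21.6)), (186, 214, np.float64(21.9))]
[243 101 106 249 249 249 246 212 230 233 234 250 249 248 245 183  27  31] [220 100 216 238 246 247 248 228 229 231 209 169 119 230 228 227 227 247
 247 159  77  33  28  26]
```

```bash
cat > sh.py <<'E'
from h import *
c=load('top'); d=np.load('plane.npz'); n,ce=d['n'],d['ce']
im=c['color'].astype(int); S=6
ex=np.array([0,0,1.])-n*n[2]; ex/=np.linalg.norm(ex); ey=np.cross(n,ex)
def onpl(uv,h=0):
    o,dd=ray(c,uv); return o+dd*(((ce+n*h-o)@n)/(dd@n))[:,None]
g=im.mean(2); b=g[150:215,180:250]
big=cv2.resize(b.astype(np.float32),None,fx=S,fy=S,interpolation=cv2.INTER_CUBIC)
def uv(xy): return (np.array(xy,float)+.5)/S-.5+[180,150]
m=((big>215)&(big<239)).astype(np.uint8)
m=cv2.morphologyEx(m,cv2.MORPH_OPEN,np.ones((9,9)))
cs,_=cv2.findContours(m,cv2.RETR_EXTERNAL,cv2.CHAIN_APPROX_NONE); ct=max(cs,key=cv2.contourArea); hull=cv2.convexHull(ct)[:,0]
print('hull bbox',cv2.boundingRect(hull))
W=onpl(uv(ct[:,0])); A=np.c_[(W-ce)@ex,(W-ce)@ey]
for i in range(15):
    x=np.linalg.lstsq(np.c_[2*A,np.ones(len(A))],(A**2).sum(1),rcond=None)[0]; R=np.sqrt(x[2]+x[:2]@x[:2])
    e=np.abs(np.hypot(*(A-x[:2]).T)-R); A=A[e<max(.0015,np.percentile(e,90))]
C=ce+ex*x[0]+ey*x[1]; print('disc centre',C.round(4),'R',R,len(A))
# dark features
dk=(big<185).astype(np.uint8); k,lab,st,cen=cv2.connectedComponentsWithStats(dk)
for i in range(1,k):
    if st[i,4]>15:
        p=onpl(uv(cen[i:i+1]))[0]-C; print(st[i],cen[i].round(1),'r',round(np.hypot(p@ex,p@ey),4),'ang(acw from ex)',np.degrees(np.arctan2(p@ey,p@ex)).round(1))
print(np.degrees(np.arctan2(ex[1],ex[0])))
t=onpl(uv([[45.5*6,44.2*6]]),.02); print('tip?',t)
print('pred tip px',(proj(c,C+n*.02)),'foot',proj(c,C))
print(b[25:42,26:42].astype(int))
E
python3 sh.py
python3 - <<'E'
from h import *
c=load('scene'); im=c['color'][...,::-1]
d=np.load('plane.npz')
p=proj(c,np.array([.52,.2,.1]))[0].astype(int);print(p)
cv2.imwrite('pics/scenecrop.png',cv2.resize(im[p[1]-45:p[1]+45,p[0]-50:p[0]+50],None,fx=6,fy=6,interpolation=cv2.INTER_CUBIC))
E
```

```text
hull bbox (114, 114, 188, 159)
disc centre [0.5236 0.2025 0.0972] R 0.05344811590407758 366
[   0    0   63  330 9421] [ 26.8 155.8] r 0.1042 ang(acw from ex) 81.2
[ 64   0   8  27 196] [67.3 12.1] r 0.1336 ang(acw from ex) 35.1
[    0     0   420   390 40322] [305.4 258.8] r 0.0695 ang(acw from ex) -124.8
[202 113  10  20 172] [206.5 122.4] r 0.0465 ang(acw from ex) 0.7
[131 162   7   6  29] [134.  164.4] r 0.0446 ang(acw from ex) 69.6
[126 174  10   6  45] [130.3 176.4] r 0.0447 ang(acw from ex) 80.5
[ 184  179   43   41 1147] [205.2 198.8] r 0.0041 ang(acw from ex) 161.4
-3.318805486634069
tip? [[0.48317881 0.16440971 0.09499361]]
pred tip px [[213.33288157 184.84774467]] foot [[214.15859085 181.78388733]]
[[230 230 232 231 230 231 230 228 229 228 230 230 228 228 228 230]
 [229 231 231 231 231 230 229 228 228 228 229 230 228 229 229 229]
 [229 230 232 231 231 231 229 227 229 227 229 229 228 228 227 228]
 [230 231 230 231 230 230 228 227 228 228 229 228 228 228 227 228]
 [229 230 230 231 229 230 229 218 220 220 229 229 227 227 226 228]
 [229 230 230 230 229 229 221 143 128 171 213 227 227 227 226 228]
 [229 229 230 230 229 224 153 104 109 113 154 208 227 227 227 228]
 [228 231 230 229 227 159  88 109 106 106 113 165 217 227 227 228]
 [228 230 230 229 206 124 125 166 145 107 116 187 222 227 227 228]
 [228 230 229 229 209 160 168 155 168 159 155 211 226 227 228 228]
 [230 230 230 229 229 214 179 120 145 183 194 218 227 227 227 227]
 [227 230 230 228 228 229 218 181 187 192 220 227 226 227 226 228]
 [228 230 230 229 227 228 228 221 201 218 226 227 227 227 227 228]
 [226 229 230 228 226 228 228 226 226 226 225 226 227 229 228 227]
 [228 229 229 228 227 227 228 227 227 225 226 226 226 228 228 227]
 [227 229 229 229 227 228 227 226 226 225 225 226 227 227 227 227]
 [228 230 230 227 228 228 227 227 226 226 225 226 227 227 228 227]]
[219 198]
```

View pics/scenecrop.png

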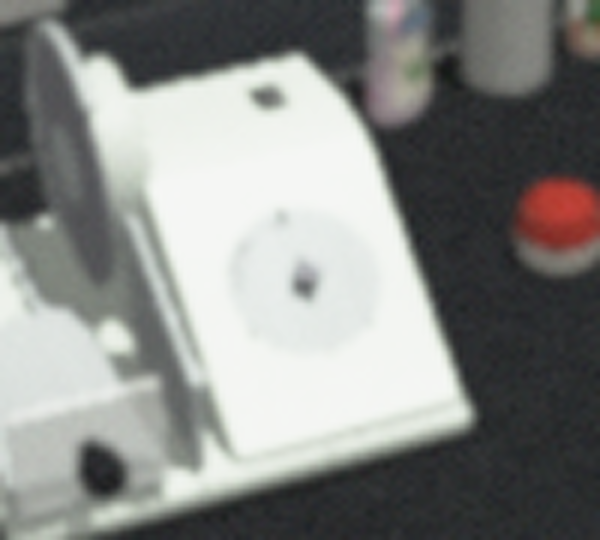

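Run:
```python
from h import *
c=load('top'); g=c['color'].astype(np.float32).mean(2)[188:226,308:350]; S=6
big=cv2.resize(g,None,fx=S,fy=S,interpolation=cv2.INTER_CUBIC)
col=c['color'][188:226,308:350].astype(int); blue=cv2.resize(((col[...,2]-col[...,0])>40).astype(np.uint8),None,fx=S,fy=S)
m=((big>75)&(blue==0)).astype(np.uint8)
cs,_=cv2.findContours(m,cv2.RETR_EXTERNAL,cv2.CHAIN_APPROX_NONE); ct=max(cs,key=cv2.contourArea)[:,0]
uv=(ct+.5)/S-.5+[308,188]; A=onz(c,uv,0.)[:,:2]
for i in range(20):
    x=np.linalg.lstsq(np.c_[2*A,np.ones(len(A))],(A**2).sum(1),rcond=None)[0]; R=np.sqrt(x[2]+x[:2]@x[:2]); e=np.hypot(*(A-x[:2]).T)-R
    A=A[(np.abs(e)<max(.0012,np.percentile(np.abs(e),92)))]
print('skirt',x[:2],R,len(A),len(ct))
# tool move
s=r.state(); print(s['tool_pos'],s['orientation'])
```

```text
skirt [ 0.44754812 -0.20880693] 0.03819820217701037 301 456
[0.27832911 0.58685261 0.22156416] [-1.79901585e+02  4.66932314e-03  1.54631188e+02]
```

```bash
cat > plan.py <<'E'
from h import *
def M(rpy): return Ro.from_euler('xyz',rpy,degrees=True)
def plan(p,R,wps,dz=4,da=1):
    """wps: (pos,Rot,nrows)"""
    p=np.array(p,float)
    for q,Q,n in wps:
        q=np.array(q,float); 
        for i in range(n):
            k=n-i
            t=R.inv().apply((q-p)/k).round(dz); w=((R.inv()*Q).as_rotvec(degrees=True)/k).round(da)
            p=p+R.apply(t); R=R*Ro.from_rotvec(w,degrees=True)
            print([float(v) for v in np.r_[t,w]],p.round(3))
        print('--',p.round(4),R.as_euler('xyz',degrees=True).round(2))
E
python3 - <<'E'
from plan import *
a=M([180,0,154.63])
plan([.279,.587,.223],a,[([.44,.36,.29],M([180,0,110]),5),([.47,.10,.29],M([180,0,58]),5),([.4475,-.2065,.20],M([180,0,8.8]),6)],3,1)
E
```

```text
[-0.049, -0.027, -0.013, -0.0, -0.0, 8.9] [0.312 0.542 0.236]
[-0.052, -0.019, -0.013, -0.0, -0.0, 8.9] [0.344 0.497 0.249]
[-0.055, -0.011, -0.014, -0.0, -0.0, 8.9] [0.377 0.451 0.263]
[-0.055, -0.003, -0.013, -0.0, -0.0, 9.0] [0.408 0.406 0.276]
[-0.056, 0.006, -0.014, -0.0, -0.0, 8.9] [0.44 0.36 0.29]
-- [0.4403 0.3596 0.29  ] [180.     0.   110.03]
[-0.051, -0.012, 0.0, -0.0, -0.0, 10.4] [0.447 0.308 0.29 ]
[-0.052, -0.003, 0.0, -0.0, -0.0, 10.4] [0.452 0.256 0.29 ]
[-0.052, 0.007, 0.0, -0.0, -0.0, 10.4] [0.459 0.204 0.29 ]
[-0.05, 0.016, 0.0, -0.0, -0.0, 10.4] [0.465 0.152 0.29 ]
[-0.046, 0.024, 0.0, -0.0, -0.0, 10.4] [0.47 0.1  0.29]
-- [0.47 0.1  0.29] [180.    -0.    58.03]
[-0.045, 0.024, 0.015, -0.0, -0.0, 8.2] [0.467 0.049 0.275]
[-0.042, 0.03, 0.015, -0.0, -0.0, 8.2] [ 0.462 -0.002  0.26 ]
[-0.037, 0.036, 0.015, -0.0, -0.0, 8.2] [ 0.459 -0.054  0.245]
[-0.031, 0.04, 0.015, -0.0, -0.0, 8.2] [ 0.455 -0.104  0.23 ]
[-0.025, 0.045, 0.015, -0.0, -0.0, 8.2] [ 0.451 -0.156  0.215]
[-0.019, 0.048, 0.015, -0.0, -0.0, 8.2] [ 0.447 -0.207  0.2  ]
-- [ 0.4473 -0.2071  0.2   ] [180.     0.     8.83]
```

Call:
carry_out([
  [-0.049,-0.027,-0.013,0,0,8.9,1],
  [-0.052,-0.019,-0.013,0,0,8.9,1],
  [-0.055,-0.011,-0.014,0,0,8.9,1],
  [-0.055,-0.003,-0.013,0,0,9.0,1],
  [-0.056,0.006,-0.014,0,0,8.9,1],
  [-0.051,-0.012,0,0,0,10.4,1],
  [-0.052,-0.003,0,0,0,10.4,1],
  [-0.052,0.007,0,0,0,10.4,1],
  [-0.05,0.016,0,0,0,10.4,1],
  [-0.046,0.024,0,0,0,10.4,1],
], newtons=20)

```text
clock: 1.35
tool_pos: [0.4693, 0.0985, 0.2893]
orientation: [-180.0, -0.0, 57.7]
contact_force: [0.2, -0.4, -0.3]
gripper_width: 0.087
```

Call:
carry_out([
  [-0.045,0.024,0.015,0,0,8.2,1],
  [-0.042,0.03,0.015,0,0,8.2,1],
  [-0.037,0.036,0.015,0,0,8.2,1],
  [-0.031,0.04,0.015,0,0,8.2,1],
  [-0.025,0.045,0.015,0,0,8.2,1],
  [-0.019,0.048,0.015,0,0,8.2,1],
  [0,0,0,0,0,0,1],
  [0,0,0,0,0,0,1],
])

```text
clock: 2.35
tool_pos: [0.4467, -0.2061, 0.1993]
orientation: [-180.0, 0.0, 8.9]
contact_force: [0.1, 1.2, -0.7]
gripper_width: 0.0871
```

Run:
```python
from plan import *
s=r.state(); print({k:np.round(v,4) for k,v in s.items()})
c=get('scene'); p=proj(c,np.array([.4475,-.2065,.05]))[0].astype(int);print(p)
c2=get('top')
cv2.imwrite('pics/s1.png',cv2.resize(c['color'][p[1]-60:p[1]+45,p[0]-60:p[0]+60,::-1],None,fx=5,fy=5,interpolation=cv2.INTER_CUBIC))
cv2.imwrite('pics/t1.png',cv2.resize(c2['color'][:,:,::-1],(800,600)))
```

```text
{'clock': np.float64(2.35), 'qpos': array([-19.3755,  -1.58  ,  40.8511, 108.0708,   1.0485,  73.1712,
       -59.9643]), 'joint_velocities': array([-1.0149, -0.4527, -1.3821, -0.1668, -0.0333, -0.0523, -0.0075]), 'tau': array([ 1.08000e+00, -2.10914e+01,  4.86100e-01, -3.05021e+01,
        1.00300e-01, -4.57000e-02, -3.90000e-03]), 'tool_pos': array([ 0.4467, -0.2061,  0.1993]), 'orientation': array([-1.79952e+02,  2.30000e-02,  8.87520e+00]), 'contact_force': array([ 0.1424,  1.2366, -0.7019]), 'torque': array([0.011 , 0.1067, 0.0052]), 'gripper_width': np.float64(0.0871)}
[313 191]
```

View pics/s1.png

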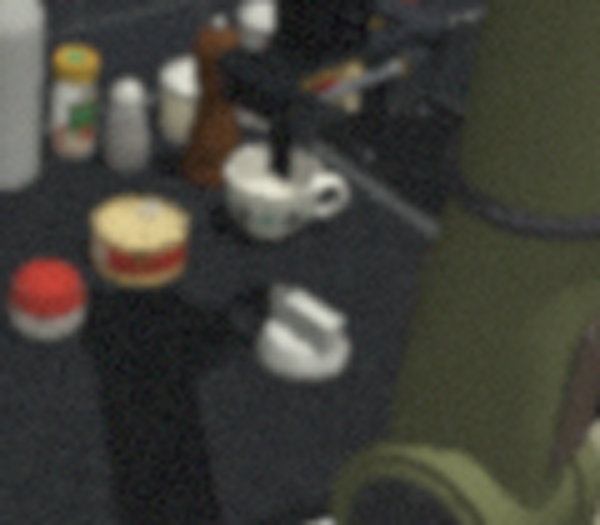

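View pics/t1.png

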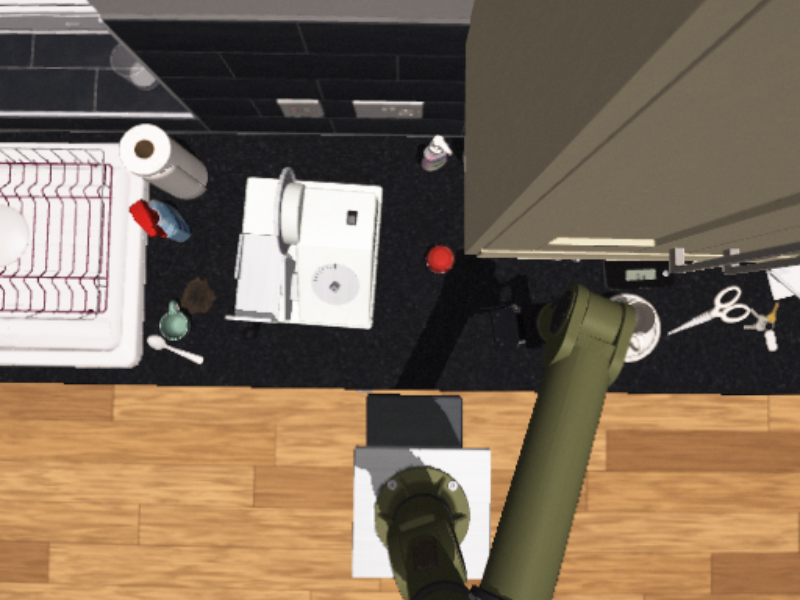

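The scene crop shows the grey knob alone under the gripper, at about crop (305,340), with clear space around it. The blue knob is about 140 mm away. I'll descend and grasp.

Call:
carry_out([
  [0.001,0,0.05,0,0,0,1],
  [0,0,0.05,0,0,0,1],
  [0,0,0.04,0,0,0,1],
  [0,0,0.022,0,0,0,1],
  [0,0,0.01,0,0,0,1],
  [0,0,0,0,0,0,1],
])

```text
clock: 3.2
tool_pos: [0.4481, -0.2059, 0.0276]
orientation: [-180.0, 0.0, 8.9]
contact_force: [-0.2, 0.6, -0.1]
gripper_width: 0.087
```

Call:
carry_out([
  [0,0,0,0,0,0,0.4],
  [0,0,0,0,0,0,0.3],
  [0,0,0,0,0,0,0.2],
  [0,0,0,0,0,0,0.1],
  [0,0,0,0,0,0,0],
  [0,0,0,0,0,0,0],
  [0,0,0,0,0,0,0],
  [0,0,0,0,0,0,0],
  [0,0,0,0,0,0,0],
], newtons=30)

```text
clock: 4.32
tool_pos: [0.4478, -0.2068, 0.0276]
orientation: [180.0, -0.0, 8.8]
contact_force: [0.6, -0.0, -0.7]
gripper_width: 0.0176
```

Call:
carry_out([
  [0,0,-0.02,0,0,0,0],
  [0,0,-0.05,0,0,0,0],
  [0,0,-0.05,0,0,0,0],
  [0,0,-0.05,0,0,0,0],
  [0,0,-0.05,0,0,0,0],
  [0,0,0,0,0,0,0],
])

```text
clock: 5.08
tool_pos: [0.4499, -0.2075, 0.2513]
orientation: [179.9, -0.4, 8.8]
contact_force: [0.3, -0.7, -2.4]
gripper_width: 0.0178
```

```bash
cat > tgt.py <<'E'
from plan import *
n=np.load('plane.npz')['n']; n=n/np.linalg.norm(n); C=np.array([.5236,.2025,.0977])
ex=np.array([0,0,1.])-n*n[2]; ex/=np.linalg.norm(ex); ey=np.cross(n,ex)
def pose(q,h,dx=0.0003,t=.0276):
    kx=np.cos(q)*ex+np.sin(q)*ey; R=Ro.from_matrix(np.c_[kx,np.cross(-n,kx),-n])
    return C+n*(h+t)+kx*dx,R   # dx: TCP ahead of knob axis along tool x
E
python3 - <<'E'
from tgt import *
s=r.state();print(s['tool_pos'],s['orientation'],s['gripper_width'],s['qpos'])
p,R=pose(.77,.075); print(p,R.as_euler('xyz',degrees=True))
plan(s['tool_pos'],M(s['orientation']),[([.46,.0,.27],Ro.from_rotvec(M(s['orientation']).as_rotvec()) ,4)][:0]+[(p+[-.02,0,.05],R,9),(p,R,2)],3,1)
c=get('scene'); p=proj(c,s['tool_pos'])[0].astype(int);print(p)
cv2.imwrite('pics/s2.png',cv2.resize(c['color'][p[1]-60:p[1]+45,p[0]-60:p[0]+60,::-1],None,fx=5,fy=5,interpolation=cv2.INTER_CUBIC))
E
```

```text
[ 0.44986124 -0.20748572  0.25125765] [179.90040269  -0.41771116   8.82933825] 0.017838462247069153 [-21.3458571   -3.79984186  41.74388824 103.61589977   2.45896901
  78.81750254 -61.29495635]
[0.46517855 0.20609699 0.18196652] [154.09385067 -24.25464663  46.45787748]
[0.007, -0.045, 0.002, -1.8, 3.4, -3.4] [ 0.45  -0.162  0.249]
[0.009, -0.045, 0.001, -1.8, 3.4, -3.4] [ 0.449 -0.116  0.247]
[0.012, -0.045, 0.0, -1.8, 3.4, -3.5] [ 0.449 -0.07   0.245]
[0.014, -0.044, -0.0, -1.8, 3.4, -3.5] [ 0.448 -0.023  0.243]
[0.017, -0.043, -0.001, -1.9, 3.4, -3.4] [0.447 0.023 0.241]
[0.02, -0.041, -0.001, -1.8, 3.4, -3.4] [0.447 0.068 0.239]
[0.022, -0.04, -0.001, -1.9, 3.5, -3.5] [0.447 0.114 0.237]
[0.024, -0.039, -0.001, -1.8, 3.4, -3.4] [0.446 0.16  0.235]
[0.027, -0.038, 0.0, -1.9, 3.5, -3.5] [0.445 0.206 0.232]
-- [0.445  0.2062 0.2319] [154.05 -24.27  46.47]
[-0.004, -0.005, 0.026, 0.0, -0.0, 0.0] [0.455 0.206 0.207]
[-0.004, -0.004, 0.026, 0.0, -0.0, 0.0] [0.465 0.206 0.182]
-- [0.465  0.2059 0.1824] [154.05 -24.27  46.47]
[317 150]
```

View pics/s2.png

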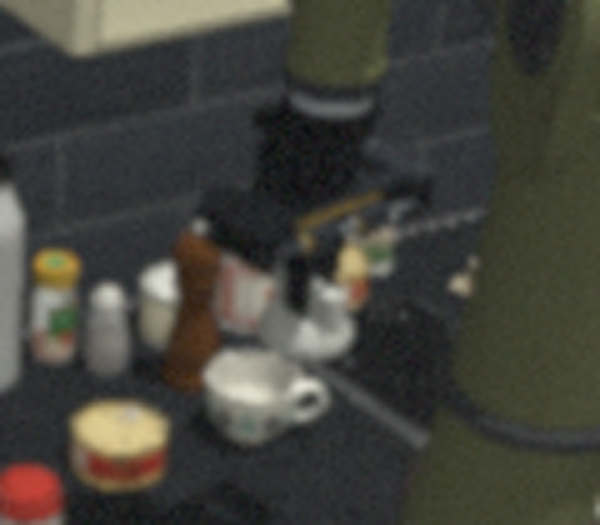

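The knob hangs level in the jaws at crop (310,320). I'll carry it over to the panel.

Call:
carry_out([
  [0.007,-0.045,0.002,-1.8,3.4,-3.4,0],
  [0.009,-0.045,0.001,-1.8,3.4,-3.4,0],
  [0.012,-0.045,0,-1.8,3.4,-3.5,0],
  [0.014,-0.044,0,-1.8,3.4,-3.5,0],
  [0.017,-0.043,-0.001,-1.9,3.4,-3.4,0],
  [0.02,-0.041,-0.001,-1.8,3.4,-3.4,0],
  [0.022,-0.04,-0.001,-1.9,3.5,-3.5,0],
  [0.024,-0.039,-0.001,-1.8,3.4,-3.4,0],
  [0.027,-0.038,0,-1.9,3.5,-3.5,0],
  [0,0,0,0,0,0,0],
  [0,0,0,0,0,0,0],
])

```text
clock: 6.5
tool_pos: [0.4828, 0.1917, 0.2232]
orientation: [157.0, -21.9, 43.6]
contact_force: [0.7, -0.1, -1.4]
gripper_width: 0.0177
```

Run:
```python
from tgt import *
s=r.state();print(s['tool_pos'],s['orientation'],s['gripper_width'],s['qpos'])
p,R=pose(.77,.045)
plan(s['tool_pos'],M(s['orientation']),[(p,R,3)],4,1)
for nme in('scene','top'):
    c=get(nme); p=proj(c,s['tool_pos'])[0].astype(int);print(p)
    cv2.imwrite(f'pics/{nme}3.png',cv2.resize(c['color'][p[1]-55:p[1]+45,p[0]-60:p[0]+60,::-1],None,fx=5,fy=5,interpolation=cv2.INTER_CUBIC))
```

```text
[0.48281962 0.1916722  0.22322927] [156.99143951 -21.89980435  43.6241785 ] 0.017671164908588492 [-16.47693908 -16.12412596 -19.60464202 123.71335237  19.8391367
  49.08301762 -97.48025621]
[-0.0054, -0.0115, 0.0185, -0.6, 1.1, -0.5] [0.483 0.196 0.201]
[-0.0057, -0.0117, 0.0182, -0.6, 1.1, -0.4] [0.483 0.201 0.179]
[-0.006, -0.012, 0.018, -0.6, 1.0, -0.5] [0.482 0.205 0.157]
-- [0.4823 0.2051 0.1573] [154.08 -24.23  46.45]
[224 176]
[212 192]
```

View pics/scene3.png

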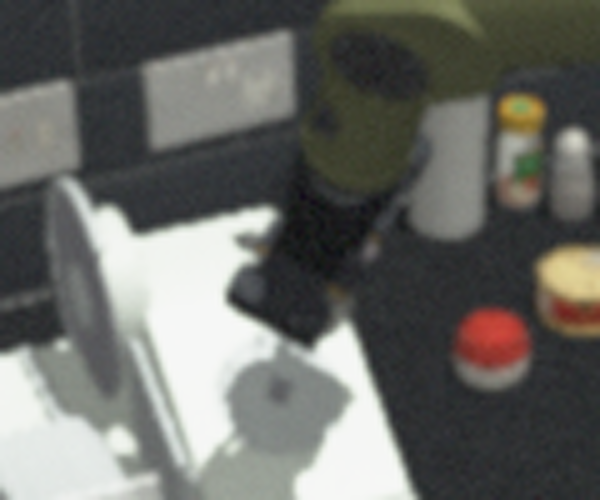

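View pics/top3.png

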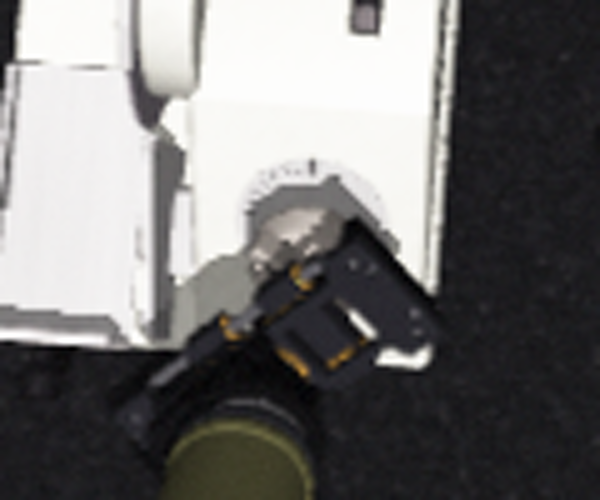

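Call:
carry_out([
  [-0.005,-0.012,0.018,-0.6,1.1,-0.5,0],
  [-0.006,-0.012,0.018,-0.6,1.1,-0.4,0],
  [-0.006,-0.012,0.018,-0.6,1.0,-0.5,0],
  [0,0,0,0,0,0,0],
  [0,0,0,0,0,0,0],
])

```text
clock: 7.22
tool_pos: [0.4836, 0.2068, 0.161]
orientation: [154.0, -24.5, 46.4]
contact_force: [0.2, 0.2, -0.9]
gripper_width: 0.018
```

```bash
cat > chk.py <<'E'
from tgt import *
import sys
q,h=float(sys.argv[1]),float(sys.argv[2]); nr=int(sys.argv[3]); dx=float(sys.argv[4]) if len(sys.argv)>4 else .0003
s=r.state();R0=M(s['orientation']);p0=s['tool_pos'];print(p0,s['orientation'],s['gripper_width']);print('q',s['qpos'].round(1),'F',s['contact_force'].round(1),'T',s['torque'].round(2))
kx=R0.as_matrix()[:,0]; u=p0+R0.apply([-dx,0,.0276])-C
print('knob ctr in scale mm',np.round([1e3*u@ex,1e3*u@ey,1e3*u@n],1),'angle',np.arctan2(kx@ey,kx@ex).round(3),'axis tilt deg',np.degrees(np.arccos(-R0.as_matrix()[:,2]@n)).round(2), 'ztool along ex,ey',(R0.as_matrix()[:,2]@np.c_[ex,ey]).round(3),'F in scale',np.round(s['contact_force']@np.c_[ex,ey,n],1))
p,R=pose(q,h,dx); plan(p0,R0,[(p,R,nr)],4,1)
E
python3 chk.py .77 .03 3
```

```text
[0.48357408 0.2067658  0.16097144] [153.99182773 -24.52600425  46.44872877] 0.018021479271174902
q [ -14.7  -13.   -25.4  130.3   29.6   38.9 -109.7] F [ 0.2  0.2 -0.9] T [-0.05  0.94  0.06]
knob ctr in scale mm [ 3.1  1.8 47.3] angle 0.768 axis tilt deg 0.26 ztool along ex,ey [0.004 0.002] F in scale [-0.3  0.2 -0.9]
[-0.0011, -0.0003, 0.0058, 0.0, -0.1, -0.0] [0.486 0.206 0.156]
[-0.0012, -0.0003, 0.0057, 0.1, -0.1, -0.1] [0.488 0.205 0.15 ]
[-0.0011, -0.0003, 0.0058, 0.0, -0.0, -0.0] [0.491 0.205 0.145]
-- [0.4909 0.2046 0.145 ] [154.09 -24.3   46.45]
```

Call:
carry_out([
  [-0.001,0,0.006,0,0,0,0],
  [-0.001,0,0.006,0,0,0,0],
  [-0.001,-0.001,0.005,0,0,0,0],
  [0,0,0,0,0,0,0],
  [0,0,0,0,0,0,0],
])

```text
clock: 7.85
tool_pos: [0.4901, 0.2056, 0.1444]
orientation: [154.0, -24.5, 46.6]
contact_force: [0.0, 0.8, -1.9]
gripper_width: 0.0178
```

```bash
python3 chk.py .77 .018 3
python3 - <<'E'
from tgt import *
for nme in('scene','top'):
    c=get(nme); p=proj(c,C)[0].astype(int);print(p)
    cv2.imwrite(f'pics/{nme}4.png',cv2.resize(c['color'][p[1]-40:p[1]+30,p[0]-40:p[0]+40,::-1],None,fx=7,fy=7,interpolation=cv2.INTER_CUBIC))
E
```

```text
[0.49010071 0.20560642 0.14435355] [153.99098351 -24.46320232  46.55405815] 0.01779633564874829
q [ -13.8  -10.9  -26.   130.9   32.2   36.8 -112. ] F [ 0.   0.8 -1.9] T [-0.05  1.01  0.01]
knob ctr in scale mm [-1.   1.  29.9] angle 0.77 axis tilt deg 0.23 ztool along ex,ey [0.004 0.002] F in scale [-1.1  0.8 -1.6]
[0.0, 0.0005, 0.004, 0.0, -0.1, -0.0] [0.493 0.205 0.141]
[0.0, 0.0005, 0.004, 0.0, -0.1, -0.0] [0.495 0.205 0.138]
[0.0001, 0.0004, 0.0039, 0.1, -0.0, -0.0] [0.498 0.204 0.135]
-- [0.4977 0.2042 0.1352] [154.13 -24.28  46.46]
[218 198]
[214 181]
```

View pics/scene4.png

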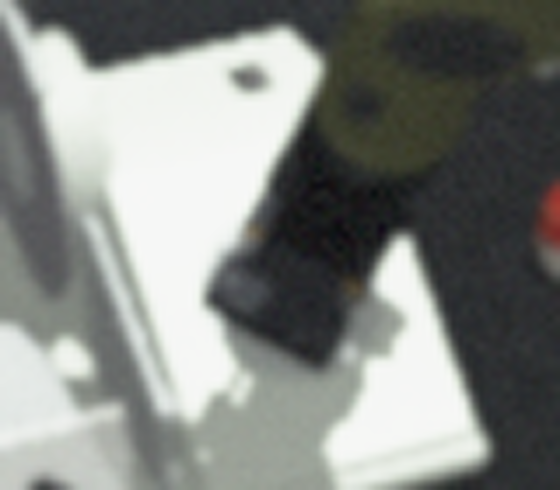

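View pics/top4.png

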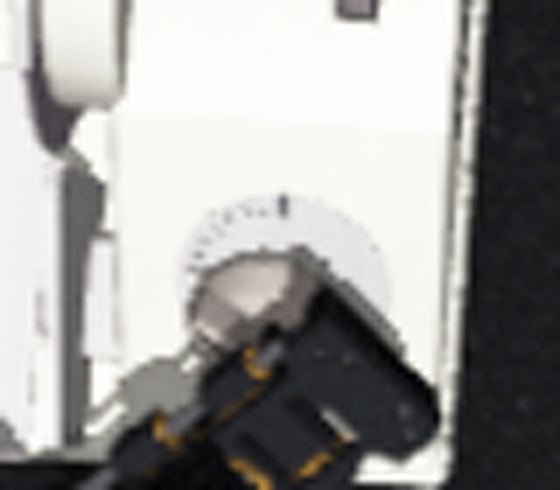

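The gripper hides the knob in the scene view. The top view shows the skirt edge at crop (187–300, 250–340), over the disc as predicted. I'll descend by feel.

Call:
carry_out([
  [0,0.0005,0.004,0,0,0,0],
  [0,0.0005,0.004,0,0,0,0],
  [0,0,0.004,0,0,0,0],
  [0,0,0,0,0,0,0],
], newtons=40)

```text
clock: 8.45
tool_pos: [0.4975, 0.2042, 0.1344]
orientation: [154.0, -24.4, 46.5]
contact_force: [-0.4, -0.2, -1.6]
gripper_width: 0.0174
```

```bash
python3 chk.py .77 .010 2
```

```text
[0.49745151 0.20417171 0.13444172] [154.00978442 -24.42267832  46.52504359] 0.017430847060110406
q [ -13.1   -9.2  -26.1  130.9   34.2   35.5 -113.4] F [-0.4 -0.2 -1.6] T [ 0.02  0.98 -0.06]
knob ctr in scale mm [-0.6 -0.  17.5] angle 0.77 axis tilt deg 0.19 ztool along ex,ey [0.003 0.001] F in scale [-1.2 -0.3 -1.1]
[0.0003, 0.0002, 0.0038, 0.0, -0.1, -0.0] [0.5   0.204 0.132]
[0.0002, 0.0002, 0.0037, 0.1, -0.1, -0.0] [0.502 0.204 0.129]
-- [0.5023 0.204  0.1287] [154.15 -24.24  46.43]
```

Call:
carry_out([
  [0,0,0.002,0,0,0,0],
  [0,0,0.002,0,0,0,0],
  [0,0,0,0,0,0,0],
])

```text
clock: 8.82
tool_pos: [0.5001, 0.2039, 0.1319]
orientation: [153.9, -24.5, 46.5]
contact_force: [-0.6, -1.3, 0.8]
gripper_width: 0.0174
```

```bash
python3 chk.py .77 .010 2
```

```text
[0.50006571 0.20388669 0.13193091] [153.94480521 -24.45836398  46.53820534] 0.01739542311653766
q [ -12.9   -8.7  -26.2  130.9   35.    35.2 -114. ] F [-0.6 -1.3  0.8] T [-0.46  0.72 -0.23]
knob ctr in scale mm [ 0.2 -0.2 14. ] angle 0.77 axis tilt deg 0.24 ztool along ex,ey [0.004 0.001] F in scale [ 0.  -1.4  1. ]
[0.0, -0.0001, 0.002, 0.1, -0.1, -0.0] [0.501 0.204 0.13 ]
[0.0001, -0.0001, 0.002, 0.0, -0.1, -0.0] [0.502 0.204 0.129]
-- [0.5023 0.204  0.1286] [154.08 -24.28  46.44]
```

Call:
carry_out([
  [0,0,0.002,0,0,0,0],
  [0,0,0.002,0,0,0,0],
  [0,0,0,0,0,0,0],
])

```text
clock: 9.2
tool_pos: [0.5024, 0.2027, 0.1284]
orientation: [153.9, -24.4, 46.5]
contact_force: [0.4, -5.5, 0.7]
gripper_width: 0.0178
```

```bash
python3 chk.py .77 .006 2
```

```text
[0.50242494 0.2026644  0.1283612 ] [153.91788829 -24.39530602  46.4766642 ] 0.01777898697759168
q [ -12.7   -8.1  -26.2  130.9   35.8   34.8 -114.6] F [ 0.4 -5.5  0.7] T [-1.17  0.41 -0.72]
knob ctr in scale mm [ 0.1 -1.3  9.6] angle 0.769 axis tilt deg 0.22 ztool along ex,ey [ 0.004 -0.   ] F in scale [ 1.  -5.5  0.2]
[0.0004, -0.0005, 0.0018, 0.1, -0.1, -0.0] [0.503 0.203 0.127]
[0.0005, -0.0004, 0.0018, 0.1, -0.0, -0.0] [0.505 0.204 0.125]
-- [0.5046 0.2038 0.1254] [154.14 -24.31  46.43]
```

Underside is now 9.6 mm from the panel, so the bore is over the shaft. A sideways force of 5.5 N shows I'm about 1 mm too far left. I'll ease that off and keep pushing.

Call:
carry_out([
  [-0.0007,0.0007,0.001,0,0,0,0],
  [0,0,0.002,0,0,0,0],
  [0,0,0.002,0,0,0,0],
  [0,0,0,0,0,0,0],
])

```text
clock: 9.7
tool_pos: [0.5051, 0.2024, 0.1247]
orientation: [153.9, -24.4, 46.5]
contact_force: [-2.9, -4.6, 4.6]
gripper_width: 0.0178
```

```bash
python3 chk.py .77 .0 2
```

```text
[0.50510754 0.20236983 0.12468388] [153.923478   -24.44260275  46.52935922] 0.0178256663695209
q [ -12.4   -7.5  -26.3  130.9   36.6   34.3 -115.2] F [-2.9 -4.6  4.6] T [-1.2   0.68 -0.66]
knob ctr in scale mm [ 0.2 -1.4  5.1] angle 0.77 axis tilt deg 0.24 ztool along ex,ey [0.004 0.001] F in scale [ 0.5 -4.7  5.3]
[0.0004, -0.0005, 0.0025, 0.1, -0.1, -0.0] [0.507 0.203 0.123]
[0.0005, -0.0006, 0.0026, 0.0, -0.1, -0.0] [0.508 0.204 0.12 ]
-- [0.508  0.2036 0.1204] [154.06 -24.26  46.43]
```

Call:
carry_out([
  [-0.0005,0.0005,0.002,0,0,0,0],
  [0,0,0.002,0,0,0,0],
  [0,0,0.001,0,0,0,0],
  [0,0,0,0,0,0,0],
])

```text
clock: 10.2
tool_pos: [0.5079, 0.2021, 0.1207]
orientation: [153.9, -24.5, 46.6]
contact_force: [-3.9, -4.1, 5.5]
gripper_width: 0.0177
```

```bash
python3 chk.py .77 .0 2
```

```text
[0.50787232 0.20212017 0.12074425] [153.93846301 -24.47686741  46.56653829] 0.017697869800453424
q [ -12.2   -6.8  -26.3  130.9   37.5   33.7 -115.9] F [-3.9 -4.1  5.5] T [-1.03  0.78 -0.58]
knob ctr in scale mm [ 0.2 -1.5  0.3] angle 0.77 axis tilt deg 0.27 ztool along ex,ey [0.004 0.002] F in scale [ 0.1 -4.3  6.6]
[0.0005, -0.0006, 0.0001, 0.1, -0.1, -0.0] [0.508 0.203 0.121]
[0.0005, -0.0006, 0.0002, 0.0, -0.1, -0.0] [0.508 0.204 0.12 ]
-- [0.508  0.2037 0.1204] [154.08 -24.3   46.47]
```

Essentially home. I'll press on in small steps until there is a clear stop.

Call:
carry_out([
  [0,0,0.0015,0,0,0,0],
  [0,0,0.0015,0,0,0,0],
  [0,0,0,0,0,0,0],
])

```text
clock: 10.58
tool_pos: [0.5086, 0.202, 0.12]
orientation: [153.8, -24.4, 46.6]
contact_force: [-29.9, -9.9, 29.5]
gripper_width: 0.0175
```

```bash
python3 chk.py .77 .0 2
```

```text
[0.50860406 0.20204316 0.12003766] [153.79230122 -24.41814323  46.55042659] 0.017520151094316407
q [ -12.1   -6.6  -26.5  130.9   38.    33.8 -116.4] F [-29.9  -9.9  29.5] T [-1.94  2.39 -1.31]
knob ctr in scale mm [ 0.5 -1.6 -0.7] angle 0.77 axis tilt deg 0.32 ztool along ex,ey [ 0.006 -0.001] F in scale [ -7.2 -11.6  40.9]
[0.0004, -0.0007, -0.0004, 0.1, -0.1, 0.0] [0.508 0.203 0.12 ]
[0.0004, -0.0006, -0.0003, 0.2, -0.1, 0.0] [0.508 0.204 0.12 ]
-- [0.508  0.2036 0.1204] [154.13 -24.24  46.45]
```

Hard stop at about 41 N axial, at the expected depth, so the knob is seated. I'll ease the load and start turning clockwise (+rz), watching joint 7.

Call:
carry_out([
  [-0.0003,0.0003,-0.0018,0,0,0,0],
  [0,0,0,0,0,4,0],
  [0,0,0,0,0,4,0],
  [0,0,0,0,0,4,0],
  [0,0,0,0,0,0,0],
])

```text
clock: 11.2
tool_pos: [0.5084, 0.2022, 0.12]
orientation: [159.6, -29.3, 34.2]
contact_force: [-6.7, -3.5, 8.0]
gripper_width: 0.0176
```

```bash
python3 chk.py .77 .0 2
```

```text
[0.50843506 0.20221768 0.12001995] [159.58599972 -29.28106564  34.18022582] 0.017628950789507273
q [ -11.1   -6.7  -27.3  130.9   37.5   33.5 -127.9] F [-6.7 -3.5  8. ] T [-0.95  1.02 -0.66]
knob ctr in scale mm [ 0.2 -1.3 -0.6] angle 0.56 axis tilt deg 0.3 ztool along ex,ey [0.005 0.002] F in scale [-0.8 -3.9 10.3]
[0.0003, -0.0006, -0.0003, 0.0, -0.1, -6.0] [0.508 0.203 0.12 ]
[0.0004, -0.0006, -0.0003, 0.1, -0.2, -6.0] [0.508 0.204 0.12 ]
-- [0.5081 0.2036 0.1204] [154.15 -24.27  46.41]
```

Call:
carry_out([
  [0,0,0,0,0,4,0],
  [0,0,0,0,0,4,0],
  [0,0,0,0,0,4,0],
  [0,0,0,0,0,4,0],
  [0,0,0,0,0,0,0],
])

```text
clock: 11.82
tool_pos: [0.5084, 0.2024, 0.12]
orientation: [169.1, -33.6, 16.1]
contact_force: [-6.2, -2.4, 7.6]
gripper_width: 0.018
```

```bash
python3 chk.py .3 .0 1
python3 - <<'E'
from tgt import *
s=r.state(); print('torque about n',s['torque']@n, np.cross(s['tool_pos']-C,s['contact_force'])@n)
c=get('top'); p=proj(c,C)[0].astype(int)
cv2.imwrite(f'pics/top5.png',cv2.resize(c['color'][p[1]-45:p[1]+45,p[0]-60:p[0]+40,::-1],None,fx=7,fy=6.5,interpolation=cv2.INTER_CUBIC))
E
```

```text
[0.50837462 0.2024305  0.11995442] [169.09526339 -33.63981653  16.11926225] 0.017964466103733385
q [  -9.8   -6.7  -28.5  130.9   37.3   33.4 -143.7] F [-6.2 -2.4  7.6] T [-0.91  1.08 -0.64]
knob ctr in scale mm [ 0.1 -1.  -0.7] angle 0.281 axis tilt deg 0.3 ztool along ex,ey [0.005 0.003] F in scale [-0.6 -2.8  9.7]
[0.0003, -0.001, -0.0007, -0.1, -0.3, -1.1] [0.508 0.203 0.121]
-- [0.508  0.2035 0.1205] [168.32 -33.13  17.34]
torque about n 0.03596406313637035 -0.001341766344673416
```

View pics/top5.png

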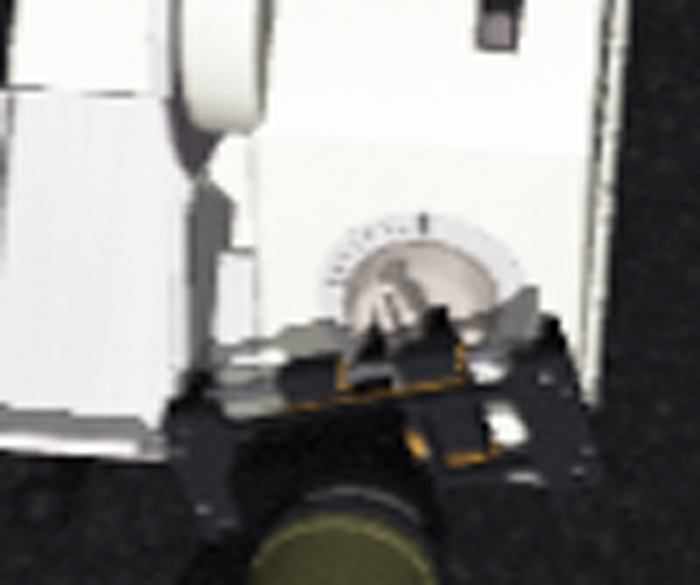

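The top view shows the skirt centred on the disc. The bar points up-left to about the 0.3 rad position, with its tip at crop (397,265). Joint 7 is nearing its limit (-144 of -154), so I'll let go, back out, flip the gripper half a turn and regrip.

Call:
carry_out([
  [0,0,-0.0005,0,0,0,0.4],
  [0,0,0,0,0,0,1],
  [0,0,0,0,0,0,1],
  [0,0,0,0,0,0,1],
  [0,0,0,0,0,0,1],
  [0,0,-0.01,0,0,0,1],
  [0,0,-0.015,0,0,0,1],
  [0,0,-0.015,0,0,0,1],
  [0,0,0,0,0,0,1],
])

```text
clock: 13.0
tool_pos: [0.4854, 0.2038, 0.1542]
orientation: [169.1, -33.8, 16.2]
contact_force: [0.1, -0.6, -0.6]
gripper_width: 0.0868
```

```bash
python3 chk.py .3 .04 1
python3 - <<'E'
from tgt import *
c=get('top'); p=proj(c,C)[0].astype(int)
cv2.imwrite(f'pics/top6.png',cv2.resize(c['color'][p[1]-45:p[1]+45,p[0]-60:p[0]+40,::-1],None,fx=7,fy=6.5,interpolation=cv2.INTER_CUBIC))
E
```

```text
[0.48536865 0.20380117 0.15415218] [169.09517277 -33.76095676  16.1573303 ] 0.08682820954170983
q [ -12.   -12.8  -27.5  130.9   29.6   37.4 -137.5] F [ 0.1 -0.6 -0.6] T [-0.05  0.84  0.03]
knob ctr in scale mm [ 0.8 -0.9 40.6] angle 0.281 axis tilt deg 0.43 ztool along ex,ey [0.007 0.004] F in scale [-0.2 -0.6 -0.6]
[-0.0004, -0.0011, 0.0006, -0.1, -0.4, -1.1] [0.485 0.205 0.153]
-- [0.4852 0.2048 0.1533] [168.33 -33.15  17.36]
```

View pics/top6.png

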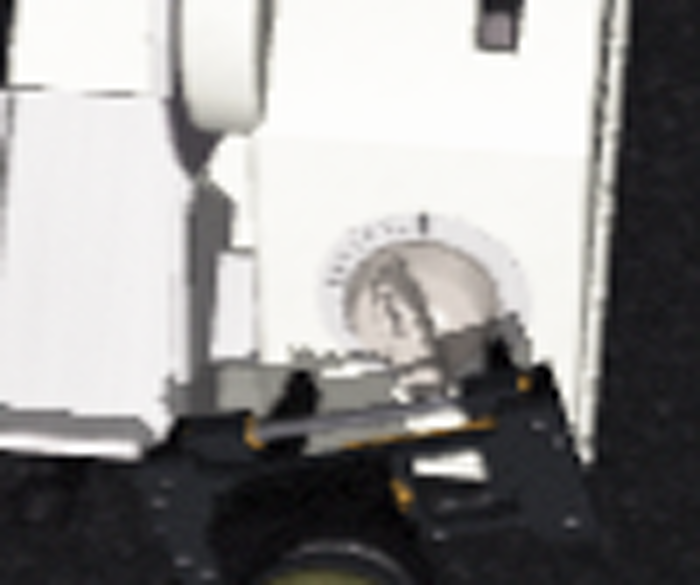

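Call:
carry_out([
  [0,0,0,0,0,-10,1],
  [0,0,0,0,0,-10,1],
  [0,0,0,0,0,-10,1],
  [0,0,0,0,0,-10,1],
  [0,0,0,0,0,-10,1],
  [0,0,0,0,0,-10,1],
  [0,0,0,0,0,-10,1],
  [0,0,0,0,0,-10,1],
  [0,0,0,0,0,-10,1],
])

```text
clock: 14.18
tool_pos: [0.485, 0.2026, 0.1516]
orientation: [146.0, 9.3, 100.3]
contact_force: [0.4, -0.7, 0.3]
gripper_width: 0.087
```

Call:
carry_out([
  [0,0,0,0,0,-10,1],
  [0,0,0,0,0,-10,1],
  [0,0,0,0,0,-10,1],
  [0,0,0,0,0,-10,1],
  [0,0,0,0,0,-10,1],
  [0,0,0,0,0,-10,1],
  [0,0,0,0,0,-10,1],
  [0,0,0,0,0,-10,1],
  [0,0,0,0,0,-10,1],
  [0,0,0,0,0,0,1],
  [0,0,0,0,0,0,1],
])

```text
clock: 15.55
tool_pos: [0.4851, 0.2029, 0.152]
orientation: [-169.2, 33.6, -164.1]
contact_force: [0.2, -0.6, -0.1]
gripper_width: 0.0871
```

Run:
```python
from tgt import *
C2=C-.0012*ey
import tgt; tgt.C=C2
s=r.state();R0=M(s['orientation']);print(s['tool_pos'],s['orientation'],s['qpos'].round(1),s['contact_force'].round(1))
u=s['tool_pos']-C2; print('TCP in scale',1e3*np.array([u@ex,u@ey,u@n]).round(4)); kx=-R0.as_matrix()[:,0]; print('ang',np.arctan2(kx@ey,kx@ex))
p,R=pose(.281+np.pi,0.0); p=C2+n*.0268
plan(s['tool_pos'],R0,[(p,R,5)],4,1)
```

```text
[0.4850508  0.20287152 0.15199685] [-169.16057168   33.57888715 -164.06515843] [-35.1 -12.1  -6.7 131.7  36.6  40.2  36.4] [ 0.2 -0.6 -0.1]
TCP in scale [-0.5 -0.7 66.6]
ang 0.2783040338953937
[-0.0001, 0.0001, 0.008, 0.0, 0.0, -0.0] [0.49  0.203 0.145]
[-0.0001, 0.0001, 0.0079, 0.0, 0.1, -0.0] [0.494 0.203 0.139]
[-0.0001, 0.0001, 0.008, 0.0, 0.0, -0.1] [0.499 0.202 0.133]
[-0.0001, 0.0001, 0.0079, 0.0, 0.1, -0.0] [0.504 0.202 0.126]
[-0.0002, 0.0001, 0.008, 0.0, 0.0, -0.1] [0.508 0.202 0.12 ]
-- [0.5082 0.2022 0.1197] [-169.06   33.34 -163.88]
```

Call:
carry_out([
  [0,0,0.008,0,0,0,1],
  [0,0,0.008,0,0,0,1],
  [0,0,0.008,0,0,0,1],
  [0,0,0.008,0,0,0,1],
  [0,0,0.007,0,0,0,1],
  [0,0,0,0,0,0,1],
  [0,0,0,0,0,0,0.3],
], newtons=30)

```text
clock: 16.42
tool_pos: [0.5076, 0.2018, 0.1206]
orientation: [-169.1, 33.6, -163.9]
contact_force: [-1.0, -0.1, 0.4]
gripper_width: 0.0824
```

Call:
carry_out([
  [0,0,0,0,0,0,0.2],
  [0,0,0,0,0,0,0.1],
  [0,0,0,0,0,0,0],
  [0,0,0,0,0,0,0],
  [0,0,0,0,0,0,0],
  [0,0,0,0,0,0,0],
  [0,0,0,0,0,0,0],
])

```text
clock: 17.3
tool_pos: [0.5074, 0.2022, 0.1204]
orientation: [-169.1, 33.6, -163.8]
contact_force: [-0.3, -0.1, -0.3]
gripper_width: 0.0178
```

```bash
cat > st.py <<'E'
from tgt import *
s=r.state();R0=M(s['orientation']);print('q',s['qpos'].round(1),'w',s['gripper_width'],'clk',s['clock'])
u=s['tool_pos']-C; print('TCP in scale',1e3*np.array([u@ex,u@ey,u@n]).round(4)); kx=-R0.as_matrix()[:,0]; print('ang',np.arctan2(kx@ey,kx@ex))
print('F scale',(s['contact_force']@np.c_[ex,ey,n]).round(1),'T scale',(s['torque']@np.c_[ex,ey,n]).round(3))
E
python3 st.py
```

```text
q [-33.5  -7.   -6.1 131.6  41.   35.3  33.1] w 0.017760560351338366 clk 17.3
TCP in scale [-0.2 -1.2 27.9]
ang 0.2813544384202307
F scale [-0.4 -0.1 -0. ] T scale [0.173 0.699 0.09 ]
```

Call:
carry_out([
  [0,0,0.001,0,0,4,0],
  [0,0,0,0,0,4,0],
  [0,0,0,0,0,4,0],
  [0,0,0,0,0,3,0],
  [0,0,0,0,0,0,0],
])

```text
clock: 17.92
tool_pos: [0.5076, 0.2026, 0.1204]
orientation: [-179.3, 35.1, 178.1]
contact_force: [-10.9, -0.6, 9.8]
gripper_width: 0.0181
```

```bash
python3 st.py
```

```text
q [-32.5  -6.9  -7.2 131.6  41.   35.2  18.1] w 0.018078476586324884 clk 17.925
TCP in scale [-0.1 -0.8 27.8]
ang 0.019834162469205233
F scale [-3.2 -1.3 14.2] T scale [-0.245  1.409  0.121]
```

Call:
carry_out([
  [0,0,0,0,0,3,0],
  [0,0,0,0,0,3,0],
  [0,0,0,0,0,0,0],
])

```text
clock: 18.3
tool_pos: [0.5076, 0.2028, 0.1204]
orientation: [176.4, 35.0, 170.7]
contact_force: [-10.3, -0.1, 8.8]
gripper_width: 0.0179
```

```bash
python3 st.py
```

```text
q [-32.1  -6.9  -7.6 131.6  40.9  35.2  12.2] w 0.017939817499272717 clk 18.3
TCP in scale [-0.2 -0.7 27.8]
ang -0.08476441089576246
F scale [-3.4 -0.7 13.1] T scale [-0.192  1.453  0.088]
```

Call:
carry_out([
  [0,0,0,0,0,3,0],
  [0,0,0,0,0,3,0],
  [0,0,0,0,0,0,0],
])

```text
clock: 18.68
tool_pos: [0.5076, 0.2029, 0.1204]
orientation: [172.3, 34.4, 163.6]
contact_force: [-10.0, 0.4, 8.0]
gripper_width: 0.0179
```

```bash
python3 st.py
```

```text
q [-31.7  -6.9  -8.  131.6  40.9  35.1   6.3] w 0.017868720960156268 clk 18.675
TCP in scale [-0.2 -0.6 27.8]
ang -0.1879384085005115
F scale [-3.7 -0.1 12.3] T scale [-0.103  1.367  0.48 ]
```

Call:
carry_out([
  [0,0,0,0,0,3,0],
  [0,0,0,0,0,0,0],
])

```text
clock: 18.92
tool_pos: [0.5076, 0.2029, 0.1204]
orientation: [170.4, 34.0, 160.1]
contact_force: [-8.7, -0.5, 8.7]
gripper_width: 0.0179
```

```bash
python3 st.py
```

```text
q [-31.5  -6.8  -8.2 131.5  40.9  35.1   3.3] w 0.017943624696369752 clk 18.925
TCP in scale [-0.1 -0.5 27.8]
ang -0.23909279328075475
F scale [-2.1 -1.  12.1] T scale [-0.139  1.318  0.721]
```

Resisting moment has risen to about 0.6 N m over its baseline, with onset near -0.1 rad (stop plus play). The shaft is at its stop. I'll take off the twist and let go.

Call:
carry_out([
  [0,0,-0.001,0,0,-4,0],
  [0,0,0,0,0,-3,0],
  [0,0,0,0,0,0,0],
  [0,0,0,0,0,0,0.4],
  [0,0,0,0,0,0,1],
  [0,0,0,0,0,0,1],
  [0,0,0,0,0,0,1],
  [0,0,0,0,0,0,1],
  [0,0,-0.015,0,0,0,1],
  [0,0,-0.02,0,0,0,1],
  [0,0,-0.02,0,0,0,1],
  [0,0,0,0,0,0,1],
])

```text
clock: 20.42
tool_pos: [0.4761, 0.2047, 0.1678]
orientation: [174.8, 35.0, 168.2]
contact_force: [-0.2, -1.1, -0.5]
gripper_width: 0.086
```

```bash
python3 st.py
python3 - <<'E'
from tgt import *
for nme in('top','scene'):
    c=get(nme); p=proj(c,C)[0].astype(int)
    cv2.imwrite(f'pics/{nme}7.png',cv2.resize(c['color'][p[1]-45:p[1]+45,p[0]-60:p[0]+40,::-1],None,fx=7,fy=6.5,interpolation=cv2.INTER_CUBIC))
E
```

```text
q [-34.1 -14.3  -8.5 131.4  34.5  42.1  15.2] w 0.08602504656693272 clk 20.425
TCP in scale [ 1.1 -0.6 84.7]
ang -0.1208063223146529
F scale [-0.4 -1.1 -0.3] T scale [-0.014  0.685  0.029]
```

View pics/top7.png

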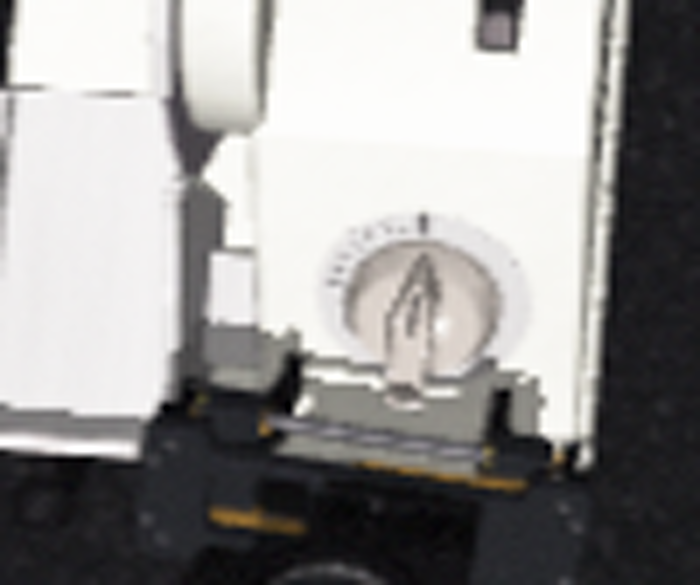

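View pics/scene7.png

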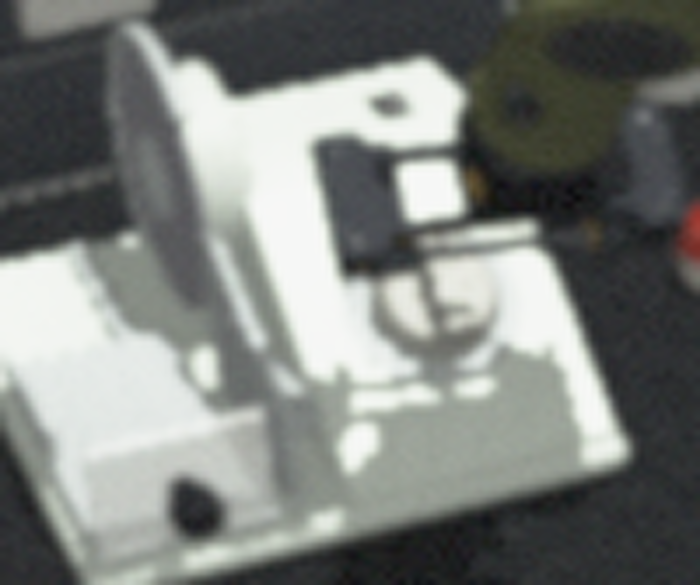

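The knob stands free with its pointer at the zero mark (tip at top crop (428,258), mark at (424,222)). I'll move the arm well clear for a final measurement.

Call:
carry_out([
  [-0.02,0,-0.03,0,0,0,1],
  [-0.03,0,-0.04,0,0,0,1],
  [-0.02,-0.04,-0.02,0,-5,0,1],
  [0,-0.06,0,0,-5,0,1],
  [0,-0.06,0,0,-5,0,1],
  [0,-0.06,0,0,0,0,1],
  [0,-0.04,0,0,0,0,1],
  [0,0,0,0,0,0,1],
  [0,0,0,0,0,0,1],
])

```text
clock: 21.65
tool_pos: [0.5119, 0.032, 0.1379]
orientation: [-177.9, 39.7, 170.5]
contact_force: [-0.2, 0.7, 0.4]
gripper_width: 0.0868
```

```bash
python3 st.py
python3 - <<'E'
from tgt import *
c=get('top'); p=proj(c,C)[0].astype(int)
cv2.imwrite(f'pics/top8.png',cv2.resize(c['color'][p[1]-45:p[1]+45,p[0]-60:p[0]+40,::-1],None,fx=7,fy=6.5,interpolation=cv2.INTER_CUBIC))
P=cloud(c); d=P-C; h=d@n; x=d@ex; y=d@ey; rr=np.hypot(x,y)
bar=(h>.045)&(h<.06)&(rr<.045); b=np.c_[x,y][bar]; print('bar top h med',np.median(h[bar]),bar.sum(),b.mean(0))
w,V=np.linalg.eigh(np.cov(b.T)); v=V[:,1]*np.sign(V[0,1]); print('bar angle',np.arctan2(v[1],v[0]), cv2.minAreaRect((b*1000).astype(np.float32)))
sk=(rr<.029)&(h<.035)&(h>.01); print('skirt h',np.median(h[sk]),sk.sum())
c2=get('scene')
cv2.imwrite('pics/scene8.png',cv2.resize(c2['color'][...,::-1],(800,600)))
E
```

```text
q [-13.4 -17.2  -7.4 139.5  40.7  29.4  27.6] w 0.08682232032401732 clk 21.65
TCP in scale [  21.5 -170.9   34. ]
ang -0.0837466110496363
F scale [0.1 0.6 0.4] T scale [ 0.189  0.73  -0.106]Traceback (most recent call last):
  File "<stdin>", line 5, in <module>
IndexError: boolean index did not match indexed array along axis 1; size of axis is 1024 but size of corresponding boolean axis is 512
```

View pics/top8.png

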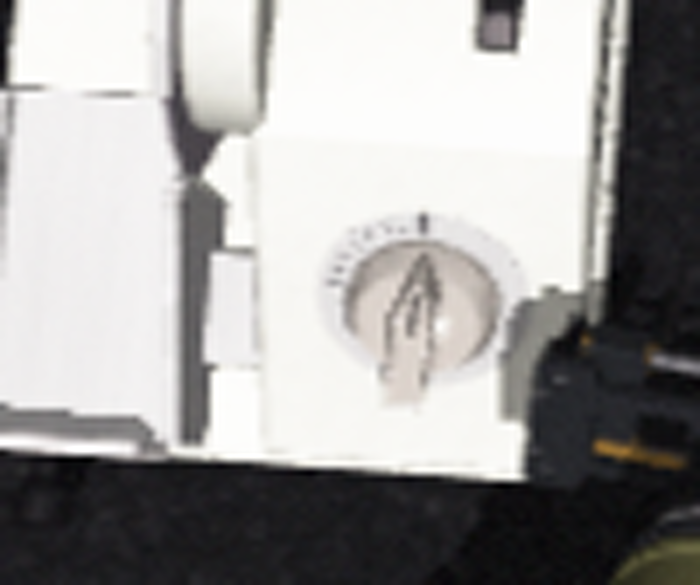

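Joint 2 ended close to its limit because I tilted the wrong way. The arm touches nothing. I'll straighten it up, then measure.

Call:
carry_out([
  [-0.01,-0.01,0,0,6,0,1],
  [-0.01,-0.01,0,0,6,0,1],
  [-0.01,-0.02,-0.01,0,6,0,1],
  [0,-0.02,-0.01,0,6,0,1],
  [0,-0.02,-0.02,0,6,0,1],
  [0,0,-0.02,0,5,0,1],
  [0,0,0,0,0,0,1],
  [0,0,0,0,0,0,1],
])

```text
clock: 22.7
tool_pos: [0.5043, -0.0442, 0.2128]
orientation: [-178.4, 4.7, 169.5]
contact_force: [-0.8, 0.4, -0.8]
gripper_width: 0.0874
```

```bash
python3 st.py
python3 - <<'E'
from tgt import *
c=get('top'); p=proj(c,C)[0].astype(int)
c2=get('scene')
cv2.imwrite('pics/scene9.png',cv2.resize(c2['color'][...,::-1],(800,600)))
print(c['range_z'].shape,c['color'].shape)
P=cloud(c); d=P-C; h=d@n; x=d@ex; y=d@ey; rr=np.hypot(x,y)
bar=(h>.045)&(h<.06)&(rr<.045); b=np.stack([x,y],-1)[bar]; print('bar top h med',np.median(h[bar]),bar.sum(),b.mean(0))
w,V=np.linalg.eigh(np.cov(b.T)); v=V[:,1]*np.sign(V[0,1]); print('bar angle',np.arctan2(v[1],v[0]), cv2.minAreaRect((b*1000).astype(np.float32)))
sk=(rr<.029)&(h<.035)&(h>.01); print('skirt h',np.median(h[sk]),sk.sum())
E
```

```text
q [-18.5  -2.9  18.2 108.2   3.6  70.3  78.1] w 0.08740487803270425 clk 22.7
TCP in scale [  61.8 -247.4   97.2]
ang -0.14386827874296496
F scale [-1.1  0.3 -0.2] T scale [ 0.085  0.107 -0.03 ]
(384, 512) (384, 512, 3)
bar top h med 0.051757160575239915 100 [0.00197055 0.00040698]
bar angle -0.1125782715370802 ((2.0926513671875, 0.6985988616943359), (18.317039489746094, 76.8898696899414), 83.61157989501953)
skirt h 0.023733016504275877 121
```

View pics/scene9.png

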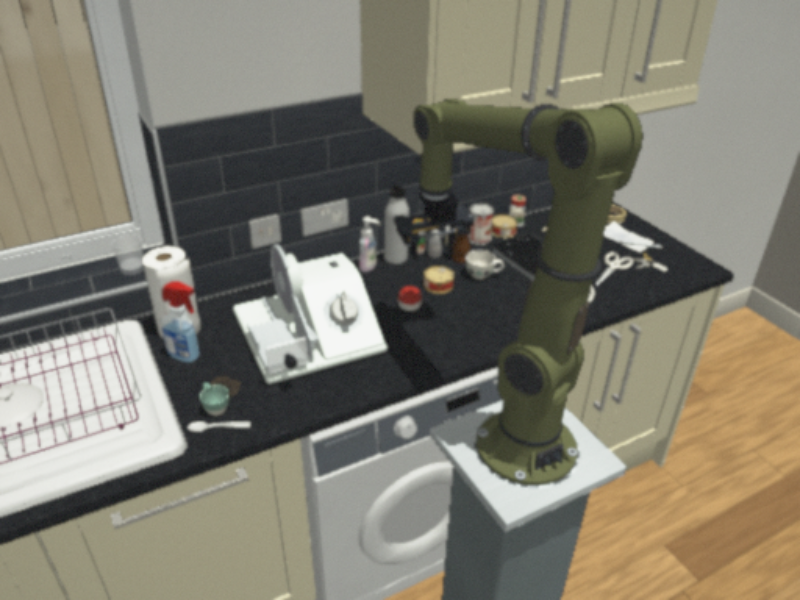

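The knob's bar top is 51.8 mm above the panel and its skirt top 23.7 mm (nominal 52 and 24), so it is fully home. The bar angle is -0.11 rad, which is the closed stop plus play. The bystanders in view stand where they were and the gripper is free. Handing in.

```bash
python3 -c "
from rig import r
print(r.job_done())"
```

```text
the job is handed in; nothing more can be done
None
```

The grey knob is fully home on the shaft with its pointer at the zero mark, turned clockwise to the stop and released. I handed the job in at about 23 s. I pushed the knob on at about 0.77 rad until it met a hard stop at about 41 N axial. I then turned it clockwise, with one release and half-turn regrip because joint 7 was near its limit.

**What the last checks showed:**
- **Seating:** the bar top is 51.8 mm and the skirt top 23.7 mm above the panel, against 52 and 24 nominal.
- **Closed position:** the resisting moment rose steadily to about 0.6 N m above its baseline, with onset near -0.1 rad, before I let go. The knob stayed put after release.
- **Pointer:** the bar sits at about -0.11 rad, slightly more than the 0.09 rad of play past zero. I put the remaining 0.02 rad down to measuring error.
- **Surroundings:** the arm is clear, and the bystanders visible in the last scene picture are where they were.

**Not checked:** I did not measure the gauge plate's closure directly; it rests on the torque at the stop and the pointer angle.

**Mishap:** while retreating, the arm could not follow one move and ended close to joint 2's limit. There was no contact, and I straightened it before handing in.

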